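Screw the lid of a sample jar snug on the shaker

ROBOT

A 6-joint arm with a two-finger parallel gripper is mounted at the origin on the work surface. World frame = base frame: x ahead of the robot, y to its left, z up, the work surface at z = 0. Lengths are in m, angles in rad, forces in N, time in s.
With the tool pointing down it reaches from about 0.325 to 1 m from the base axis. Payload 5.1 kg.
Tool frame: the origin (TCP) lies at the very end of the fingers, on their centre line; the grasp point (between the pads) lies 19 mm behind it; z points along the fingers, y is the line along which they close (so a half turn about z gives the same grasp; the last joint's range is limited). The gripper opens to 85 mm and grips with 20 to 120 N. Pads are 22 mm wide; open, the fingers measure 114 mm over their backs; the gripper's body (76 mm by 85 mm) begins 54 mm behind the grasp point. The pads swing forward as they close: fully open they stand 13 mm farther back than shut.
Start: joints at [1.035, 0.124, 1.65, -0, 1.367, -0.083], TCP at [0.284, 0.584, 0.207] pointing down, gripper open.
Joint ranges: [-2.61, 2.61], [-1.02, 2.33], [0.03, 2.71], [-1.35, 4.49], [0.32, 2.68], [-2.91, 2.91]. Speed limits (rad/s): [2.57, 2.57, 3.14, 3.14, 3.14, 3.14].

INTERFACE

Orientations are given as a unit quaternion [w, x, y, z].
In Python, from station import reach, line_to, move_j, let_go, clamp, dwell, inverse_kinematics, grab_frame, camera_info, MotionError, job_done, current_time, current_q, current_joint_velocities, current_joint_torque, current_position, current_ee_rot, current_force, current_torque, current_grip_width, current_gripper_force gives the robot as it stands. Calls block until the motion is done:
- reach(position, orientation): joint-space move of the TCP to a pose.
- line_to(position, feed=0.15, ori=None, guard=None): straight line of the TCP; ori=None keeps the orientation; feed is the mean speed in m/s. With guard (N) it stops when the force on the tool has changed by that much, and returns True; else False.
- move_j(angles): joint-space move.
- let_go() and clamp(f_grip=None): open the fingers fully, or close them until they stop; f_grip is the grip in N (None keeps the last).
- dwell(seconds).
- inverse_kinematics(position, orientation): joint angles nearest the present ones, or None.
- grab_frame(name): name is "scene" or "top"; returns (picture, depth): 420x560x3 uint8, red, green, blue; 420x560 float32, m along the optical axis (not along the pixel's ray), 0 where there is no reading.
- camera_info(name): a dict with "fx", "fy", "cx", "cy" (pixels), "D" ([k1, k2, p1, p2, k3] as OpenCV has them; the pictures are not rectified), "rvec" (rotation vector, rad) and "tvec" (3), from world to camera coordinates, as OpenCV has them. Camera axes: x right, y down, z forward; pixel columns grow to the right and rows downward; lengths in m; the calibration is good to about 2 mm. A picture is of the moment at which its call begins. camera_info takes no time and is no camera call.
A pose or a line that the arm cannot do raises MotionError and nothing moves.
- job_done(): hands the job in; it is judged then, once.
Readings, each from a call of its own:
- current_time(): time.
- current_q(): joint angles.
- current_joint_velocities(): joint speeds.
- current_joint_torque(): joint torques, N m.
- current_position(): TCP position.
- current_ee_rot(): TCP orientation.
- current_force(): force on the tool from outside, world axes, zero at the start.
- current_torque(): the same for the moment, N m.
- current_grip_width(): finger opening in m.
- current_gripper_force(): force on a finger pad.
Only numpy, scipy, OpenCV 4.12 (cv2) and the standard library are available. Lean on these libraries where they do the work, as an engineer would, in place of code of your own. Each camera call takes 0.05 s, during which the arm holds its last target. There are 200 camera calls.

TASK

One of the three sample jars clamped on the orbital shaker still stands open. Pick up the lid that fits it (the smaller, taller of the two lids lying on the bench), set it level on the jar's threaded neck and screw it down clockwise until you feel it come up snug on the seal, at about 0.45 N m, taking care not to overtighten it. Then let go of it, and leave everything else where it stands.

Things in the scene. Friction and masses are not known exactly. Their poses are not given: they have to be found in the camera images.
- lid_center (a point): Centre, 13 mm above its underside, of the lid that fits the open jar: a white ribbed round plastic cap, 62 mm in diameter, 26 mm tall, 45 g, lying open side down on the bench. Solid top 8 mm thick; below it a skirt 18 mm deep, 57 mm inside. z is up along the lid's axis, x points to one of its three lugs. Grasp it across its sides at any yaw, best near its top.
- lid: The same lid; origin at the centre of its underside, axes as for lid_center. When snug its underside is 12 to 16.5 mm below the jar's rim, and it stays as it is when let go.
- lid_lug (a point): One of the lid's three thread lugs, inside the skirt 4 mm above the lower edge, on the lid's +x side; the other two lie 120 degrees to either side. Each is a rounded stub 3.6 mm thick that stands inwards to 24 mm from the lid's axis.
- jar: The open wide-mouth jar, off-white plastic, gripped in one of the shaker's three rubber-lined spring clamps: it cannot be moved, but twists a little (about 0.15 rad per N m) under load and springs back. Origin at the centre of its underside, z up. Body 68 mm in diameter up to a shoulder 67 mm above the origin, then a neck 46 mm in diameter up to the rim at 88 mm. The lid has 1 mm of sideways play on the neck.
- jar_mouth (a point): Centre of the open jar's mouth, level with its rim; axes as jar. On the rim lies a soft silicone sealing ring whose top is 2.9 to 5.9 mm above the rim (rings differ; it is not measured). The lid's inner top face meets it, and squeezing it takes about 40 N per mm. Press the lid on with a few N only.
- jar_thread (a point): High start of one of the neck's three thread ridges: right-hand, 2.2 mm thick, out to 27 mm from the axis. They start at 0, 120, 240 degrees counter-clockwise (from above) from the jar's +x, undersides 6 mm below the rim, and each runs 105 degrees clockwise, falling 3.5 mm per rad. Between them are gaps of 15 degrees, just counter-clockwise of each start.
- jar_neck (a point): Point on the neck's axis, 15 mm below the rim. With the lugs in the gaps (lid yaw minus jar yaw 7.5 degrees, plus or minus 120) the lid drops straight on to the seal; at other yaws the lugs ride on the ridges, and turning clockwise under light pressure leads them down into the next gap. From the gap the lid then turns clockwise freely for 0.2 to 1.1 rad before its lugs bear up under the ridges.
- seal_top (a point): Point on the axis 4 mm above the rim, about where the sealing ring ends. Once the lugs bear, the lid sinks 3.5 mm per rad and the torque climbs by roughly 1 to 2 N m per rad. About 0.45 N m (clamping 12 to 18 N) is snug; under 0.35 N m it may be too loose to seal; above 0.65 N m it is overtightened. Turn slowly in small steps: a step that overshoots and swings back makes the torque read low.
- jar_b: A jar of the same kind in another clamp of the shaker, already closed with the same kind of lid; fixed; origin at the centre of its underside; its lid's top is 98.5 mm above that. Leave it alone.
- jar_c: Another closed jar like jar_b in the remaining clamp. Leave it alone.
- shaker: Orbital shaker with a white housing and an aluminium platform, 225 mm (its x) by 365 mm (its y), fixed on the bench; origin at the centre of its underside; platform top 86 mm above it. Three spring clamps in a row along its y, 120 mm apart, hold the jars; their fingers reach 57 mm above the platform, within 42 mm of each jar's axis.
- lid_big: A wider, flatter white screw lid, 84 mm in diameter and 20 mm tall, that belongs to another kind of jar; origin at the centre of its underside. A bystander.
- petri: Closed clear Petri dish, 90 mm in diameter, 16 mm tall; origin at the centre of its underside. A bystander.
- beaker: Glass beaker, 68 mm in diameter, 85 mm tall; origin at the centre of its underside. A bystander.
- wash_bottle: White wash bottle with a blue cap and bent spout, 62 mm in diameter, about 180 mm tall; origin at the centre of its underside. A bystander.
- pipette: Clear plastic transfer pipette, 150 mm long, lying flat; origin under its middle. A bystander.
- forceps: Steel forceps, 120 mm long, lying flat; origin under the middle. A bystander.
- reagent: Amber glass bottle with a blue cap, 64 mm in diameter, 130 mm tall; origin at the centre of its underside. A bystander.
There are look-alikes about, which are no part of the job. Leave any yellow look-alike of the lid alone.

How it is judged:
By the outcome, as a careful person would: the job done as asked, in the order asked, and still so for the second after the job is handed in, with the robot touching nothing.
It also fails if it takes over 72 s, if anything falls off the work surface, if the arm or the gripper's body presses on something with over 40 N, if the wrist force passes 120 N, or if a joint passes its speed limit or range.

## Working session

There is one attempt and no reset: what is moved stays moved. The work goes in short steps, each a Python script; the robot and the scene stay as the last script left them, time stands still between calls to the robot, and variables do not carry over. Pictures are saved under pics/ and viewed, at most 10 in all, crops included, and the job is handed in when it is done.

```bash
mkdir -p pics
python3 - <<'E'
from station import *
import cv2,numpy as np
for n in("scene","top"):
    p,d=grab_frame(n); cv2.imwrite(f"pics/{n}0.png",p[:,:,::-1]); np.save(f"{n}0.npy",d)
    print(n,camera_info(n))
print(current_time(),current_force(),current_torque(),current_ee_rot())
E
```

```text
scene {'fx': 481.706651302345, 'fy': 481.706651302345, 'cx': 279.290030632577, 'cy': 203.34816971669295, 'D': array([-0.04990339,  0.        ,  0.        ,  0.        ,  0.        ]), 'rvec': array([ 0.92037903,  2.46794043, -1.12805901]), 'tvec': array([ 0.43147058, -0.14700898,  1.42012217])}
top {'fx': 387.86816859007905, 'fy': 387.86816859007905, 'cx': 283.79350382753944, 'cy': 212.7323673704333, 'D': array([-0.06547534,  0.        ,  0.        ,  0.        ,  0.        ]), 'rvec': array([ 2.15175622, -2.05929763,  0.21820196]), 'tvec': array([-0.03529635,  0.57026071,  1.03316744])}
0.1 [-0.06388105  0.06657683 -0.15473493] [-0.03603804 -0.00805671  0.01722613] [-2.75499360e-04  2.24466845e-01  9.74481252e-01 -9.21234024e-04]
```

View pics/scene0.png

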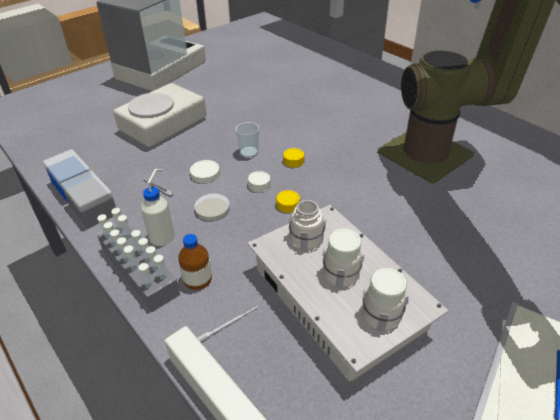

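View pics/top0.png

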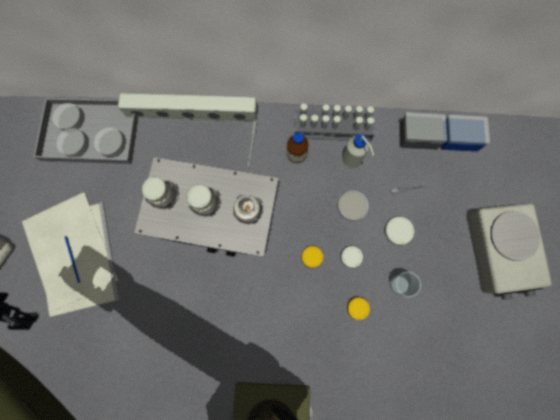

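The scene view shows the white lid at (259,181), the big lid at (205,171) and yellow look-alikes at (293,157) and (288,201). The open jar is at (307,213). In the top view the lid is at (352,257) and the open jar's mouth at (246,208).

```bash
cat > h.py <<'E'
from station import *
import cv2,numpy as np
from scipy.spatial.transform import Rotation as R
def ray(n,uv):
    c=camera_info(n);K=np.array([[c['fx'],0,c['cx']],[0,c['fy'],c['cy']],[0,0,1]])
    xy=cv2.undistortPoints(np.array([[uv]],float),K,c['D'])[0,0]
    M=cv2.Rodrigues(c['rvec'])[0]
    return -M.T@c['tvec'], M.T@np.r_[xy,1]
def onplane(n,uv,z):
    o,d=ray(n,uv); return o+d*(z-o[2])/d[2]
def atdepth(n,uv,dep):
    o,d=ray(n,uv); return o+d*dep
def blobs(n,img,box,thr=150):
    x0,y0,x1,y1=box; s=img[y0:y1,x0:x1]
    m=(s.min(2)>thr).astype(np.uint8)
    k,_,st,ce=cv2.connectedComponentsWithStats(m)
    return [(ce[i]+[x0,y0],st[i]) for i in range(1,k) if st[i][4]>30]
E
python3 - <<'E'
from h import *
np.set_printoptions(precision=4,suppress=True)
for n,b in(("top",(330,235,375,280)),("scene",(244,168,276,194)),("top",(370,205,425,250))):
    im=cv2.imread(f"pics/{n}0.png");d=np.load(f"{n}0.npy")
    for c,s in blobs(n,im,b): 
        u,v=np.round(c).astype(int)
        print(n,c,s,onplane(n,c,.026),atdepth(n,c,d[v,u]))
im=cv2.imread("pics/top0.png");d=np.load("top0.npy")
# open jar : 3D points with z>0.15
v,u=np.mgrid[185:232,225:272]
P=np.array([atdepth("top",(a,b),d[b,a]) for a,b in zip(u.ravel(),v.ravel())])
m=(P[:,2]>.165)&(P[:,2]<.19); print(m.sum(),P[m].mean(0),P[m].min(0),P[m].max(0))
(cx,cy),r=cv2.minEnclosingCircle(P[m][:,:2].astype(np.float32)); print(cx,cy,r)
for q in ((246,208),): print(onplane("top",q,.174))
a=cv2.resize(im[180:235,215:280],None,fx=9,fy=9,interpolation=cv2.INTER_CUBIC)
s=cv2.imread("pics/scene0.png");b=cv2.resize(s[190:255,275:340],None,fx=9,fy=9,interpolation=cv2.INTER_CUBIC)
c=np.zeros((590,1180,3),np.uint8);c[:495,:585]=a;c[:585,590:1175]=b
cv2.imwrite("pics/crop1.png",cv2.resize(c,(800,400)))
E
```

```text
top [351.9381 256.452 ] [ 12  12  21  20 323] [ 0.4599 -0.2095  0.026 ] [ 0.4601 -0.2098  0.0244]
scene [258.4566 176.7524] [  3   0  25  18 311] [ 0.4591 -0.2135  0.026 ] [ 0.458  -0.2149  0.0246]
top [399.9284 230.1379] [ 17  12  27  27 573] [ 0.5419 -0.3487  0.026 ] [ 0.5422 -0.3492  0.0243]
174 [0.5624 0.0866 0.173 ] [0.5379 0.0624 0.1651] [0.5904 0.114  0.1826]
0.5638466477394104 0.08735927939414978 0.026993388310074806
[0.5549 0.0846 0.174 ]
```

View pics/crop1.png

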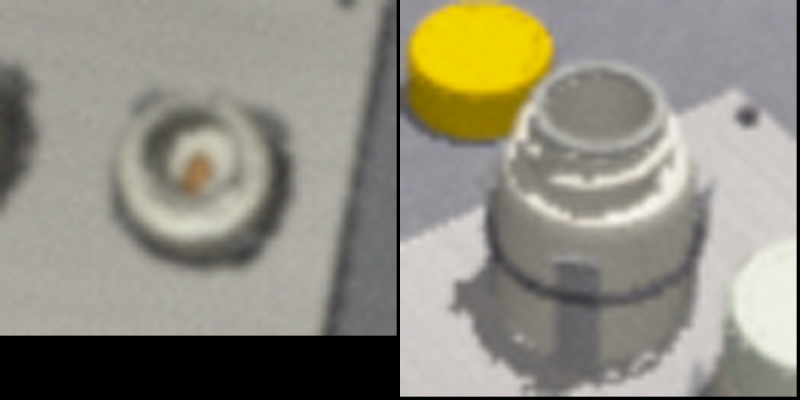

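The crop shows the open jar's neck with its grey sealing ring. The ring's outer ellipse is centred at scene pixel (308.4,207.5), and ridges and shoulder are visible below it. In the top view the mouth is near (246,207).

Run:
```python
from h import *
np.set_printoptions(precision=4,suppress=True)
print(onplane("scene",(308.4,207.5),.178))
for n,(v0,v1,u0,u1) in (("top",(185,232,225,272)),("scene",(195,250,280,335))):
    d=np.load(f"{n}0.npy"); v,u=np.mgrid[v0:v1,u0:u1]
    P=np.array([atdepth(n,(a,b),d[b,a]) for a,b in zip(u.ravel(),v.ravel())])
    for lo in(.165,.171,.174):
        m=(P[:,2]>lo)&(P[:,2]<.19); 
        print(n,lo,m.sum(),P[m].max(0)[2],(P[m].min(0)+P[m].max(0))/2,cv2.minEnclosingCircle(P[m][:,:2].astype(np.float32)))
# lid via depth
for n,(v0,v1,u0,u1) in (("top",(240,275,335,370)),("scene",(165,198,240,280))):
    d=np.load(f"{n}0.npy"); v,u=np.mgrid[v0:v1,u0:u1]
    P=np.array([atdepth(n,(a,b),d[b,a]) for a,b in zip(u.ravel(),v.ravel())])
    m=(P[:,2]>.018)&(P[:,2]<.035);print(n,P[m].mean(0),cv2.minEnclosingCircle(P[m][:,:2].astype(np.float32)))
# wrist options
p=[.46,-.2105,.1]
for a in np.arange(-180,180,30):
    o=(R.from_euler('z',a,degrees=True)*R.from_quat([1,0,0,0])).as_quat(scalar_first=True)
    q=inverse_kinematics(p,o); q2=inverse_kinematics([.5625,.087,.25],o); print(a,None if q is None else q[5],None if q2 is None else q2[5])
```

```text
[0.5635 0.0894 0.178 ]Traceback (most recent call last):
  File "<stdin>", line 6, in <module>
  File "h.py", line 12, in atdepth
    o,d=ray(n,uv); return o+d*dep
        ~~~^^^^^^
  File "h.py", line 5, in ray
    c=camera_info(n);K=np.array([[c['fx'],0,c['cx']],[0,c['fy'],c['cy']],[0,0,1]])
ValueError: time passes only in moves, steps and waits
```

```bash
sed -i 's/^def ray/from functools import lru_cache\ninfo=lru_cache(None)(camera_info)\ndef ray/; s/c=camera_info(n);K/c=info(n);K/' h.py
python3 - <<'E'
from h import *
np.set_printoptions(precision=4,suppress=True)
for n,(v0,v1,u0,u1) in (("top",(185,232,225,272)),("scene",(195,250,280,335))):
    d=np.load(f"{n}0.npy"); v,u=np.mgrid[v0:v1,u0:u1]
    P=np.array([atdepth(n,(a,b),d[b,a]) for a,b in zip(u.ravel(),v.ravel())])
    for lo in(.165,.171,.174):
        m=(P[:,2]>lo)&(P[:,2]<.19); 
        print(n,lo,m.sum(),P[m].max(0)[2],(P[m].min(0)+P[m].max(0))/2,cv2.minEnclosingCircle(P[m][:,:2].astype(np.float32)))
for n,(v0,v1,u0,u1) in (("top",(240,275,335,370)),("scene",(165,198,240,280))):
    d=np.load(f"{n}0.npy"); v,u=np.mgrid[v0:v1,u0:u1]
    P=np.array([atdepth(n,(a,b),d[b,a]) for a,b in zip(u.ravel(),v.ravel())])
    m=(P[:,2]>.018)&(P[:,2]<.035);print(n,P[m].mean(0),cv2.minEnclosingCircle(P[m][:,:2].astype(np.float32)))
p=[.46,-.2105,.1]
for a in np.arange(-180,180,30):
    o=(R.from_euler('z',a,degrees=True)*R.from_quat([1,0,0,0])).as_quat(scalar_first=True)
    q=inverse_kinematics(p,o); q2=inverse_kinematics([.5625,.087,.25],o); print(a,None if q is None else q[5],None if q2 is None else q2[5])
E
```

```text
top 0.165 174 0.18255379139761918 [0.5641 0.0882 0.1738] ((0.5638466477394104, 0.08735927939414978), 0.026993388310074806)
top 0.171 105 0.18255379139761918 [0.5639 0.0878 0.1769] ((0.5631394386291504, 0.08686310797929764), 0.02411326952278614)
top 0.174 87 0.18255379139761918 [0.5639 0.0875 0.1784] ((0.5640794038772583, 0.08750563114881516), 0.02299533039331436)
scene 0.165 423 0.18720269236040998 [0.5746 0.1352 0.1761] ((0.5850511789321899, 0.13553279638290405), 0.07696392387151718)
scene 0.171 303 0.18720269236040998 [0.5755 0.1355 0.1791] ((0.5850511789321899, 0.13553279638290405), 0.07696392387151718)
scene 0.174 240 0.18720269236040998 [0.5755 0.1355 0.1807] ((0.5850511789321899, 0.13553279638290405), 0.07696392387151718)
top [ 0.4602 -0.2085  0.0253] ((0.4599967300891876, -0.208967924118042), 0.03141620010137558)
scene [ 0.4641 -0.2015  0.0253] ((0.465509831905365, -0.17503006756305695), 0.06349395960569382)
-180 -2.1061137357453235 -1.5116544920995696
-150 -2.629712511343622 -2.0352532676978683
-120 None -2.5588520432961674
-90 2.6062752446393667 None
-60 2.0826764690410675 2.6771357126868214
-30 1.5590776934427684 2.153536937088523
0 1.03547891784447 1.629938161490224
30 0.511880142246171 1.1063393858919248
60 -0.01171863335212775 0.5827406102936266
90 -0.5353174089504265 0.05914183469532741
120 -1.0589161845487256 -0.4644569409029713
150 -1.5825149601470248 -0.9880557165012709
```

```bash
cat >> h.py <<'E'
np.set_printoptions(precision=4,suppress=True)
def ori(a): return list((R.from_euler('z',a)*R.from_quat([1,0,0,0])).as_quat(scalar_first=True))
def st(*t): print(*t,round(float(current_time()),2),np.array(current_position()),np.array(current_force()),np.array(current_torque()),current_grip_width(),current_gripper_force(),current_q()[5])
E
python3 - <<'E'
from h import *
o=ori(np.deg2rad(150))
reach([.46,-.2095,.12],o); st('above')
p,d=grab_frame("top");cv2.imwrite("pics/above.png",p[:,:,::-1])
line_to([.46,-.2095,.03],feed=.1)
print(line_to([.46,-.2095,.003],feed=.03,guard=5)); st('down')
clamp(60); st('grip')
line_to([.46,-.2095,.12],feed=.12); st('up')
p,d=grab_frame("scene");cv2.imwrite("pics/up.png",cv2.resize(p[80:240,170:370,::-1],None,fx=4,fy=4)[:600])
E
```

```text
above 2.98 [ 0.4603 -0.209   0.1201] [-0.0093  0.9595 -0.0443] [-0.053  -0.0282 -0.0114] 0.08550873274469636 0.0 -1.5807031271449126
False
down 5.12 [ 0.4602 -0.2096  0.0032] [-0.0985  0.9493 -0.1161] [-0.0319  0.0056 -0.0234] 0.08531954097388783 0.0 -1.58077723059481
grip 5.89 [ 0.46   -0.2095  0.003 ] [-0.0739 -0.1262  0.0998] [ 0.021  -0.0068 -0.0338] 2.1179807535296484e-05 0.0 -1.580788182163501
up 7.02 [ 0.4593 -0.2091  0.1189] [-0.3379 -0.374   0.442 ] [ 0.0411 -0.0079 -0.0133] 0.0002470705405001838 0.0 -1.5808019948849774
```

View pics/up.png

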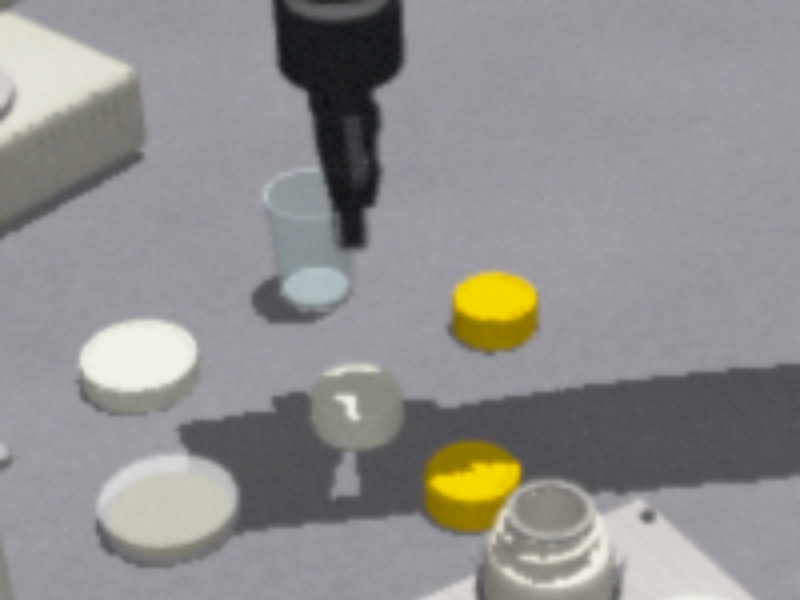

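The picture shows the fingers shut and empty, with their tips at scene pixel (258,141). The lid has not moved, still at (259,181). I'll project the reported TCP into the image to see whether it matches the tips.

Run:
```python
from h import *
def proj(n,X):
    c=info(n);K=np.array([[c['fx'],0,c['cx']],[0,c['fy'],c['cy']],[0,0,1]])
    return cv2.projectPoints(np.array([X],float),c['rvec'],c['tvec'],K,c['D'])[0].ravel()
P=np.array([.4593,-.2091,.1189])
for dz in(-.02,0,.02,.04):print(dz,proj("scene",P+[0,0,dz]),proj("top",P+[0,0,dz]))
print(proj("scene",[.46,-.209,.026]),proj("scene",[.46,-.209,0]))
st('now')
p,d=grab_frame("top");cv2.imwrite("pics/t3.png",p[:,:,::-1])
q,d2=grab_frame("scene")
a=cv2.imread("pics/above.png")[205:305,300:400]
cv2.imwrite("pics/cmp.png",np.hstack([cv2.resize(x,(400,400)) for x in (a,p[205:305,300:400,::-1])]))
for b in [(330,235,375,280)]:
  for c,s in blobs("top",p,b,100):print(c,s,onplane("top",c,.026))
for b in [(244,168,276,199)]:
  for c,s in blobs("scene",q,b,110):print(c,s,onplane("scene",c,.026))
# tip in scene by dark mask
s=q[100:160,240:275].max(2)<60; print(np.argwhere(s).max(0)+[100,240])
```

```text
-0.02 [258.2895 155.4941] [356.4143 253.9016]
0 [257.9673 149.152 ] [357.7981 253.0774]
0.02 [257.6386 142.6769] [359.2361 252.2207]
0.04 [257.3033 136.0649] [360.7315 251.3296]
[259.2337 177.6666] [259.618  185.1477]
now 7.07 [ 0.4592 -0.2091  0.1187] [-0.3296 -0.0564 -0.8126] [0.0568 0.0421 0.0199] -4.340503160691275e-05 0.0 -1.580777778021545
[336.1042 241.5417] [ 2  2 11 11 48] [ 0.5008 -0.1636  0.026 ]
[367.0114 264.2955] [28 24 17 13 88] [ 0.4394 -0.2527  0.026 ]
[259.2267 178.6661] [  0   0  32  31 644] [ 0.4627 -0.2056  0.026 ]
[141 265]
```

View pics/cmp.png

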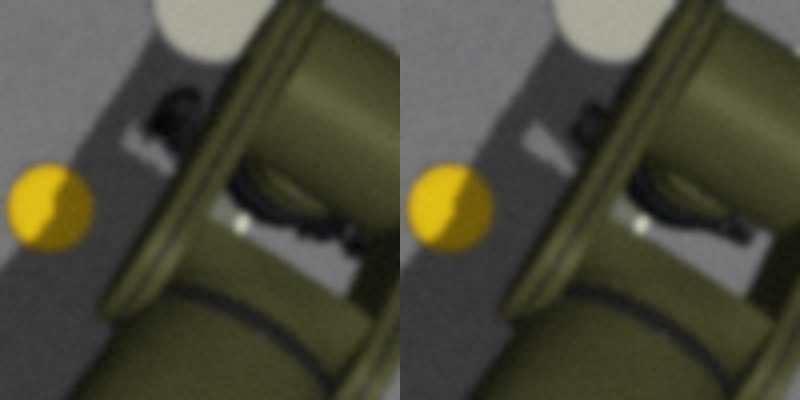

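In the picture the arm's wrist hides the lid from the top camera, and nothing has been disturbed. In the scene view the tips (row 141) appear about 25 mm higher than the reported TCP. I'll check that against the depth image.

Run:
```python
from h import *
q,d=grab_frame("scene")
for v in range(126,154,2):
    for u in (257,258,259):
        if q[v,u].max()<75 : print(v,u,q[v,u],atdepth("scene",(u,v),d[v,u]))
st()
print(current_ee_rot(),ori(np.deg2rad(150)))
```

```text
126 257 [19 23 27] [ 0.4926 -0.1641  0.2234]
126 258 [39 43 42] [ 0.4911 -0.1622  0.2237]
126 259 [43 43 48] [ 0.4891 -0.1609  0.2234]
128 257 [17 20 25] [ 0.4886 -0.1697  0.2136]
128 258 [29 28 35] [ 0.4862 -0.169   0.2129]
128 259 [23 27 30] [ 0.4831 -0.1691  0.2116]
130 257 [31 30 33] [ 0.4778 -0.1845  0.1964]
130 258 [26 30 29] [ 0.4772 -0.1812  0.1977]
130 259 [32 32 35] [ 0.4722 -0.1839  0.1943]
132 257 [26 29 27] [ 0.4684 -0.1973  0.1805]
132 258 [23 26 29] [ 0.4671 -0.1951  0.181 ]
132 259 [25 28 31] [ 0.4628 -0.1966  0.1785]
134 257 [30 31 31] [ 0.466  -0.201   0.1719]
134 258 [29 29 34] [ 0.4644 -0.199   0.1721]
134 259 [28 30 32] [ 0.4652 -0.1938  0.175 ]
136 257 [25 29 31] [ 0.4692 -0.1972  0.1692]
136 258 [21 23 27] [ 0.462  -0.2026  0.1635]
136 259 [25 28 29] [ 0.4623 -0.1981  0.1658]
138 257 [27 30 32] [ 0.467  -0.2005  0.1607]
138 258 [31 28 35] [ 0.4664 -0.1973  0.162 ]
138 259 [31 32 34] [ 0.4633 -0.1971  0.1608]
140 257 [29 27 32] [ 0.4686 -0.1988  0.1563]
140 258 [26 28 32] [ 0.4668 -0.197   0.1564]
140 259 [29 35 36] [ 0.4658 -0.1943  0.1573]
7.22 [ 0.4595 -0.2092  0.119 ] [ 0.3719  0.6496 -0.003 ] [ 0.0102  0.     -0.013 ] -0.00020588670752821813 0.0 -1.5808177354098711
[-0.0008  0.2588  0.9659  0.0003] [np.float64(0.0), np.float64(0.25881904510252074), np.float64(0.9659258262890683), np.float64(0.0)]
```

The depth puts the real finger tips at z≈0.150 while the TCP reads 0.119. So the tips sit about 31 mm above the reported TCP, and the lateral position agrees. I'll go that much lower, guarded.

Run:
```python
from h import *
o=ori(np.deg2rad(150))
let_go()
line_to([.46,-.2095,.01],feed=.12)
print(line_to([.46,-.2095,-.030],feed=.03,guard=5)); st('down')
clamp(60); st('grip')
if current_grip_width()>.05:
    line_to([.46,-.2095,.12],feed=.1); st('up')
    p,d=grab_frame("scene");cv2.imwrite("pics/up2.png",cv2.resize(p[80:220,170:370,::-1],None,fx=4,fy=4)); np.save("up2.npy",d)
```

```text
False
down 10.55 [ 0.4602 -0.2096 -0.0298] [-0.307   0.7587 -0.676 ] [0.0068 0.026  0.0258] 0.08514348700675749 0.0 -1.5808118103958546
grip 10.91 [ 0.4608 -0.21   -0.0291] [-0.6738  1.4723  4.921 ] [0.1111 0.0763 0.0837] 0.06010434372226485 67.37352799409564 -1.5808126641806874
up 12.56 [ 0.4595 -0.2092  0.1191] [ 0.4605  0.2387 -0.505 ] [-0.0174 -0.0098  0.0621] 0.06022180028528011 64.54514632205246 -1.5808351038608146
```

View pics/up2.png

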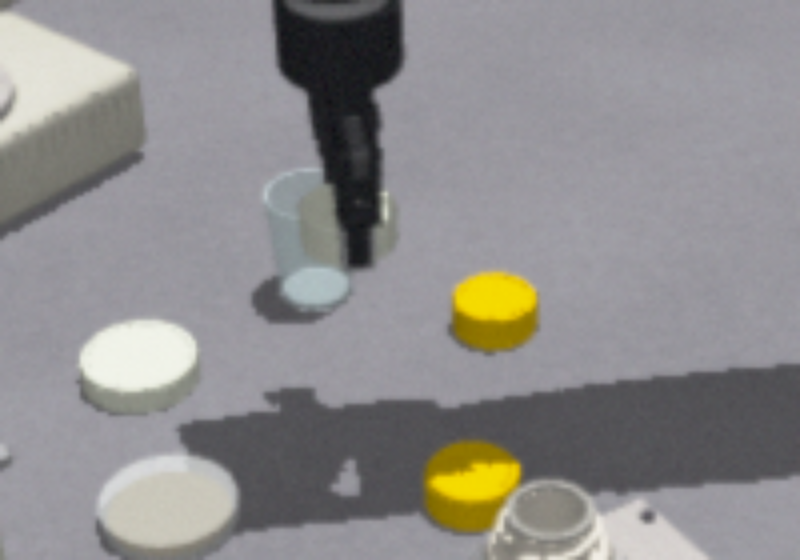

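The picture shows the lid held level between the fingers and clear of the bench; the other objects are undisturbed. At the grip the TCP read −0.0295, so the lid's underside is about TCP+0.0295. Next I go above the jar, with the wrist wound back, and make a guarded descent.

Run:
```python
from h import *
J=[.5638,.0878]
line_to([.46,-.2095,.235],feed=.2)
a=np.deg2rad(-123)
reach(J+[.235],ori(a)); st('above')
line_to(J+[.170],feed=.1); dwell(.3); st('pre')
p,d=grab_frame("scene");cv2.imwrite("pics/pre.png",cv2.resize(p[130:270,220:400,::-1],None,fx=4,fy=4))
print(line_to(J+[.120],feed=.02,guard=3)); st('contact')
```

```text
above 14.53 [0.5634 0.0871 0.2341] [ 1.0409 -0.6142 -0.3078] [0.0055 0.0043 0.0181] 0.05990131783711162 64.53982336104673 -2.5047069214288586
pre 15.63 [0.5642 0.0879 0.1707] [ 0.2813  1.4155 -0.4183] [-0.0111  0.0254 -0.0186] 0.05989822403681327 64.56680660987331 -2.5052295203621973
True
contact 17.34 [0.5639 0.087  0.1337] [ 1.1507 -0.0239  2.5862] [-0.1366 -0.0386 -0.0004] 0.05968732292973127 65.18855933492887 -2.5052710014365824
```

View pics/pre.png

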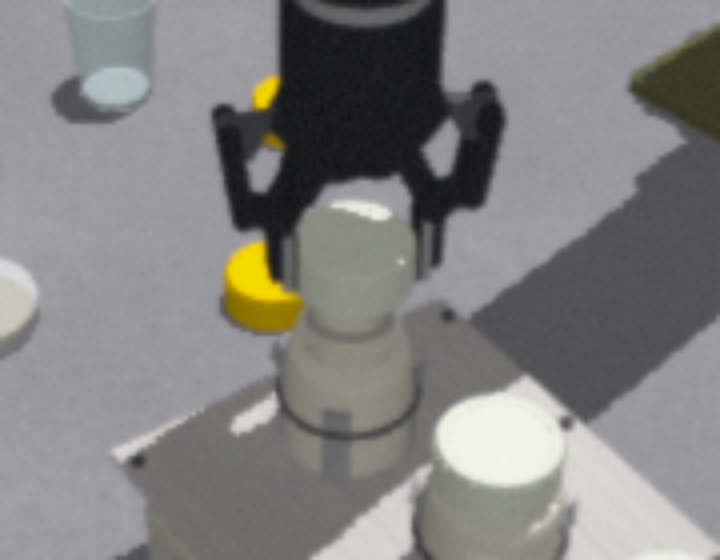

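The picture shows the lid centred above the open jar just before descent, clear of the neighbouring jar. Contact came about 11 mm below the rim, so the skirt is over the neck. Now I turn clockwise under light pressure.

```bash
cat > turn.py <<'E'
from h import *
import sys
step,n,stop,wait=float(sys.argv[1]),int(sys.argv[2]),float(sys.argv[3]),float(sys.argv[4])
F0,F1=2.5,5.5
try: a,z=np.loadtxt("state.txt")
except OSError: a,z=np.deg2rad(-123),.1337
for i in range(n):
    a-=step
    line_to([.5639,.0872,z],feed=.05,ori=ori(a))
    if wait: dwell(wait)
    f=np.mean([current_force() for _ in range(1)],0); m=current_torque(); p=current_position()
    print(f"t{current_time():.2f} a{a:.3f} zc{z:.4f} z{p[2]:.4f} F{np.round(f,1)} Mz{m[2]:.3f} w{current_grip_width():.4f} q6 {current_q()[5]:.3f}")
    np.savetxt("state.txt",[a,z])
    if m[2]>stop: break
    if f[2]<F0: z-=.0006
    if f[2]>F1: z+=.0004
np.savetxt("state.txt",[a,z])
E
python3 turn.py .1 6 .15 0
```

```text
t17.59 a-2.247 zc0.1337 z0.1336 F[-0.  -1.5  1.8] Mz-0.062 w0.0602 q6 -2.409
t17.84 a-2.347 zc0.1331 z0.1331 F[-0.9 -1.9  2.7] Mz-0.017 w0.0603 q6 -2.310
t18.09 a-2.447 zc0.1331 z0.1329 F[ 0.  -1.6  0.5] Mz-0.043 w0.0603 q6 -2.211
t18.34 a-2.547 zc0.1325 z0.1325 F[-0.4 -1.3  1.1] Mz-0.013 w0.0598 q6 -2.111
t18.59 a-2.647 zc0.1319 z0.1320 F[-0.9 -1.   1.9] Mz-0.078 w0.0598 q6 -2.011
t18.84 a-2.747 zc0.1313 z0.1312 F[ 0.3 -1.4  2. ] Mz-0.077 w0.0601 q6 -1.911
```

```bash
python3 turn.py .1 22 .12 0
```

```text
t19.09 a-2.847 zc0.1307 z0.1301 F[-1.1 -0.2  0.1] Mz0.057 w0.0600 q6 -1.811
t19.34 a-2.947 zc0.1301 z0.1300 F[-0.9 -1.5  0.6] Mz-0.033 w0.0602 q6 -1.711
t19.59 a-3.047 zc0.1295 z0.1299 F[-0.5 -0.7  2. ] Mz-0.016 w0.0598 q6 -1.611
t19.84 a-3.147 zc0.1289 z0.1297 F[-0.7 -1.4  4.9] Mz-0.019 w0.0600 q6 -1.511
t20.09 a-3.247 zc0.1289 z0.1297 F[-0.8 -1.3  5.3] Mz-0.018 w0.0598 q6 -1.412
t20.34 a-3.347 zc0.1289 z0.1297 F[-0.9 -1.   5.2] Mz-0.009 w0.0597 q6 -1.312
t20.59 a-3.447 zc0.1289 z0.1297 F[-1.7 -0.4  5.6] Mz-0.037 w0.0602 q6 -1.212
t20.84 a-3.547 zc0.1293 z0.1297 F[-0.7 -1.6  3.8] Mz0.019 w0.0598 q6 -1.112
t21.09 a-3.647 zc0.1293 z0.1297 F[ 0.3 -0.3  5.6] Mz-0.024 w0.0602 q6 -1.011
t21.34 a-3.747 zc0.1297 z0.1297 F[0.2 0.5 3.9] Mz-0.048 w0.0599 q6 -0.911
t21.59 a-3.847 zc0.1297 z0.1297 F[0.4 0.8 4.2] Mz0.031 w0.0599 q6 -0.811
t21.84 a-3.947 zc0.1297 z0.1297 F[-0.3  0.1  3.8] Mz-0.007 w0.0602 q6 -0.711
t22.09 a-4.047 zc0.1297 z0.1295 F[-0.3 -0.4  3.7] Mz0.027 w0.0602 q6 -0.611
t22.34 a-4.147 zc0.1297 z0.1295 F[-0.2 -0.3  4. ] Mz-0.094 w0.0600 q6 -0.511
t22.59 a-4.247 zc0.1297 z0.1292 F[-0.4  0.5  2.2] Mz0.015 w0.0600 q6 -0.411
t22.84 a-4.347 zc0.1291 z0.1291 F[-1.6 -0.2  2.9] Mz-0.006 w0.0601 q6 -0.310
t23.09 a-4.447 zc0.1291 z0.1289 F[-0.1 -1.   1.5] Mz-0.171 w0.0600 q6 -0.210
t23.34 a-4.547 zc0.1285 z0.1287 F[-0.9 -1.2  4.4] Mz0.388 w0.0598 q6 -0.111
```

Run:
```python
from h import *
L=[]
for i in range(10):
    dwell(.05); L.append(np.r_[current_force(),current_torque()[2],current_q()[5],current_position()[2],np.array(current_joint_torque())[5]])
print(np.array(L)); print(np.mean(L,0))
```

```text
[[-1.1741 -2.0228  3.5171  0.4124 -0.1106  0.1287  0.3984]
 [-0.1687 -2.2682  4.0126  0.4086 -0.1097  0.1288  0.3848]
 [-0.5788 -3.3313  4.7149  0.4163 -0.109   0.1287  0.3882]
 [ 0.0939 -1.928   4.7973  0.407  -0.1084  0.1287  0.3945]
 [-0.8327 -2.8242  4.2958  0.4017 -0.1079  0.1287  0.4004]
 [-0.8638 -2.7713  4.3846  0.3962 -0.1075  0.1287  0.4053]
 [-0.6197 -2.7989  4.8279  0.3972 -0.1073  0.1287  0.4092]
 [-0.8385 -3.6937  4.9542  0.4247 -0.107   0.1287  0.4121]
 [-0.6722 -4.4718  4.6901  0.4065 -0.1069  0.1287  0.4113]
 [-1.3375 -3.1971  5.0377  0.3732 -0.1069  0.1287  0.4174]]
[-0.6992 -2.9307  4.5232  0.4044 -0.1081  0.1287  0.4022]
```

```bash
cat > tight.py <<'E'
from h import *
a,z=np.loadtxt("state.txt")
for i in range(4):
    a-=.02
    line_to([.5639,.0872,z],feed=.01,ori=ori(a))
    L=[]
    for _ in range(8): dwell(.04); L.append(np.r_[current_force()[2],current_torque()[2],current_q()[5],current_position()[2],current_joint_torque()[5]])
    print(f"{current_time():.2f} a{a:.3f}",np.mean(L,0))
    np.savetxt("state.txt",[a,z])
    if np.mean(L,0)[1]>.44: break
E
python3 tight.py
```

```text
24.43 a-4.567 [ 5.0144  0.5336 -0.0872  0.1287  0.5318]
```

The torque holds steady at about 0.53 N m, inside the 0.35–0.65 window. The lid has sunk about 1 mm below where it first rested on the seal, consistent with the lugs bearing. I stop here, release and retreat.

Run:
```python
from h import *
let_go(); dwell(.2); st('open')
p0=current_position(); line_to([p0[0],p0[1],.26],feed=.1); st('up')
reach([.45,-.15,.3],ori(np.deg2rad(150)+0)); st('away')
p,d=grab_frame("top"); q,e=grab_frame("scene")
P=[]
for u in range(225,272):
    for v in range(185,235): P.append(atdepth("top",(u,v),d[v,u]))
P=np.array(P);m=(P[:,2]>.175)&(P[:,2]<.2);print(m.sum(),np.median(P[m],0),np.percentile(P[m][:,2],[5,95]),cv2.minEnclosingCircle(P[m][:,:2].astype(np.float32)))
A=np.c_[P[m][:,:2],np.ones(m.sum())];print('plane',np.linalg.lstsq(A,P[m][:,2],rcond=None)[0])
c=np.hstack([cv2.resize(p[150:250,130:280],(400,267)),cv2.resize(q[140:240,230:380],(400,267))])
cv2.imwrite("pics/end.png",np.vstack([c,np.hstack([cv2.resize(p,(400,300)),cv2.resize(q,(400,300))])])[:,:,::-1])
```

```text
open 25.0 [0.5638 0.0873 0.1284] [ 0.0543  0.072  -0.4217] [-0.0033  0.0084 -0.0186] 0.0857213015712831 0.0 -0.08618823647508579
up 26.47 [0.5634 0.0873 0.2589] [-0.9233 -0.469   0.4263] [-0.0552  0.0096 -0.0317] 0.08544272514580833 0.0 -0.08608578951637487
away 27.73 [ 0.4501 -0.1497  0.2997] [ 0.0609 -0.1288  0.178 ] [-0.0038 -0.0299  0.0097] 0.08508799088406546 0.0 -1.4815026564128275
473 [0.5631 0.0868 0.1835] [0.1803 0.1868] ((0.5642609596252441, 0.08756930381059647), 0.03137849643826485)
plane [0.0094 0.0042 0.1778]
```

View pics/end.png

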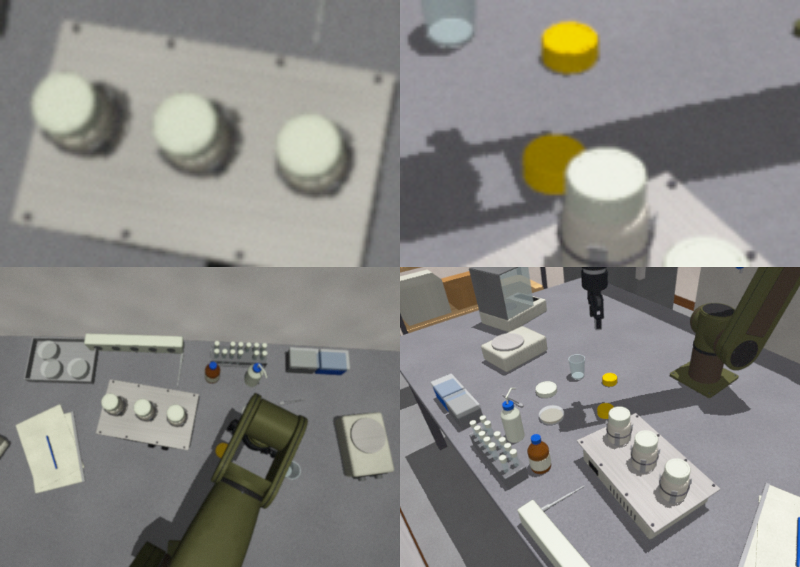

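The picture shows all three jars capped; the new lid sits level (slope about 1 %), its top at z≈0.184, matching the closed jars. Everything else is where it was.

```bash
python3 -c "
from station import *
print(job_done())"
```

```text
the job is handed in; nothing more can be done
None
```

The lid is on the open jar, level and screwed down to a last reading of about 0.53 N m (target 0.45, limit 0.65; brief peaks between turning steps were not captured), then released, and the job is handed in at about 28 s with nothing else seen to have moved.

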